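# Free the knock bar with the spring-bar fork

### The job

The knock bar has to come loose for washing: take the forked tool from its stand, slip its prongs over the spring bar in the bracket at the end of the knock bar, and with the prongs gently press the collar back, away from the knock bar, only until the bar's end jumps up, without running it onto its stop or leaning on the bracket or the box. Do not touch the knock bar, spring bar, bracket or box with the gripper, and leave everything else where it stands. Finish with the tool hung back in its stand as you found it and the bar's end standing up free.

Things in the scene. Friction and masses are not known exactly. Their poses are not given: they have to be found in the camera images.
- fork: Forked tool, 116 mm tall, 140 g, hangs upright in the stand, prongs down. Origin midway between the prong tips; z up to the handle. Prongs side by side along x: each 6 wide, 5 thick (y), 11 mm wide slot between, 32 mm deep. Shank to z = 48; flat guard z 48 to 54, 34 (x) by 44 (y); black handle z 54 to 116, 20 (x) by 22 (y), to be grasped by its y faces from above. Pose stays true while held
- fork_grip (a point): Middle of the tool's handle, 85 mm above its prong tips (31 mm above the guard's top)
- stand: Dark wooden stand, fixed, foot 70 (x) by 64 (y) mm, 70 mm tall: two walls 60 mm long (x), 18 thick, with an 18 mm gap between them along x, open at both ends and on top. The prongs hang in the gap, the tool's guard rests across both wall tops. Origin: centre of the underside
- stand_top (a point): Centre of the stand's gap at the level of the wall tops, 70 mm above the counter: when hung, the underside of the tool's guard lies here (prong tips 48 mm lower)
- knock_box: Steel knock box, fixed, 150 (x) by 124 (y) by 80 mm high, open on top. Origin: centre of the underside. On its rim is clamped an aluminium carriage with, along y, 100 mm above the counter: hinge at the -y end, black rubber knock bar 26 mm thick, 100 long, its steel eye, then the spring-bar bracket beyond the +y end. The carriage sits up to 7 mm off along y, either way, unmeasured
- gap (a point): Point of the knock box 79 mm along its y from its origin, on the spring bar's axis, 100 mm up: middle of the bracket's free gap if the carriage stood at its middle. From here along y: inner cheek -19 to -13, gap -13 to +13, collar +13 to +19 (22 mm round), coil spring, outer cheek +44 to +50; all of it shifted up to 7 mm with the carriage. Cheeks 46 wide (x), tops 8 mm over the axis; bracket floor 22 below
- knock_bar (a joint): Tilt of the knock bar about its hinge at the -y end, rad: 0 level; held by the spring bar's tip in its eye it shows up to 0.03; freed, its hinge spring flips it up to 0.17, so that its eye end (112 mm from the hinge) stands 19 mm higher, and it stays up
- spring_bar (a joint): How far the spring bar is pressed back along the knock box's +y, away from the knock bar, m: 0 at rest; hard stop 0.0095, not to be reached. Rod 6 mm thick in the gap; its tip sits about 5.5 mm deep in the eye and must be drawn out of it. Spring: 3 N at rest plus 0.5 N per mm, plus about 1 N friction; over 14 N on spring bar or bracket does damage
- tamper: Bystander: steel tamper, 58 mm round, 92 mm tall. Origin: on the underside
- cup: Bystander: white cup 66 mm wide, 55 mm tall, handle. Origin: on the underside
- jug: Bystander: steel milk jug 80 mm wide, 95 mm tall, handle. Origin: on the underside
- jar: Bystander: amber jar 70 mm wide, 110 mm tall. Origin: on the underside
- brush: Bystander: brush, 170 mm long, lying. Origin: on its underside at about mid-length
- portafilter: Bystander: loose portafilter, 68 mm round head with a 110 mm black handle, lying. Origin: on the underside
- syrup: Bystander: green bottle 68 mm wide, 220 mm tall. Origin: on the underside
Not all that is in view belongs to the job. Leave any turquoise look-alike of the fork alone. There is more than one size of the stand; the one meant has the size given above.

How it is judged:
On the way, in this order (a step that is already met when the one before it is completed fails the run):
1. the forked tool is lifted clear of its stand (height (world z) of fork above 0.075 m and contact force between the fingers and fork above 0.5 N), for 0.1 s.
2. the held tool presses the spring bar back (value of joint spring_bar above 0.003 m and contact force between fork and knock_box above 1.5 N and contact force between the fingers and fork above 0.5 N), for 0.05 s.
At the end, for the whole second after the job is handed in: The knock bar stands tilted up free (over 0.12 rad), the spring bar has sprung back (within 3 mm of rest), and the tool hangs upright and still in its stand (within 22 mm of the middle, prong tips 18 to 27 mm above the counter, tilt under 0.12 rad) (value of joint knock_bar above 0.12 rad and value of joint spring_bar below 0.003 m and horizontal distance between fork and stand_top below 0.022 m and height (world z) of fork between 0.018 and 0.027 m and angle between fork's own z axis and vertical below 0.12 rad and linear speed of fork below 0.02 m/s); the robot touches nothing.
It fails at once if the tool presses on the spring bar, its bracket, the knock bar or the box with more than 14 N (contact force between fork and knock_box above 14 N).
It fails at once if the spring bar is driven onto its stop (pressed back more than 9 mm) (value of joint spring_bar above 0.009 m).
It fails at once if the gripper or arm touches the box, bracket, spring bar or knock bar (contact force between any of the arm, the fingers and knock_box above 0.5 N).
It fails at once if a bystander is moved by more than 25 mm or knocked over (distance of any of tamper, cup, jug, jar, brush, portafilter, syrup from where it was at the start of the episode above 0.025 m or angle between any of tamper, cup, jug, jar, brush, portafilter, syrup's own z axis and vertical above 0.5 rad).
It also fails if it takes over 51 s, if anything falls off the work surface, if the arm or the gripper's body presses on something with over 40 N, if the wrist force passes 120 N, or if a joint passes its speed limit or range.

### The arm

A 6-joint arm with a two-finger parallel gripper is mounted at the origin on the work surface. World frame = base frame: x ahead of the robot, y to its left, z up, the work surface at z = 0. Lengths are in m, angles in rad, forces in N, time in s.
With the tool pointing down it reaches from about 0.2 to 0.875 m from the base axis. Payload 3.4 kg.
Tool frame: the origin (TCP) lies between the finger pads; the fingertips stand 11 mm ahead of it and the grasp point (between the pads) lies 8 mm behind it (r.tip_extent is the distance from the TCP to the fingertips, in m); x points along the fingers, y is the direction in which the jaws open and shut, and the axes are right-handed (so a half turn about x gives the same grasp; the last joint's range is limited). The gripper opens to 94 mm and grips with 3 to 60 N. Pads are 16 mm wide; open, the fingers measure 119 mm over their backs; the gripper's body (75 mm by 177 mm) begins 78 mm behind the grasp point.
Start: joints at [-1.422, 0.276, 1.505, -0, 1.361, -0.121], TCP at [0.153, -0.554, 0.216] pointing down, gripper open.
Joint ranges: [-2.89, 2.89], [-0.75, 2.08], [0.22, 2.7], [-1.18, 4.32], [0.11, 2.71], [-2.7, 2.7]. Speed limits (rad/s): [2.57, 2.57, 3.14, 3.14, 3.14, 3.14].

### API

Orientations are given as a 3x3 rotation matrix whose columns are the frame's x, y, z axes.
In Python, from rig import r, read_camera gives the robot as it stands.
- The arm moves only by the tool step_arm, never from a script. Its argument "commands" is text: rows parted by semicolons, each of 7 numbers parted by spaces: the turn, a rotation vector about the tool's x, y, z scaled (see below), then the shift along the tool's x, y, z scaled (see below), then the finger opening in mm, from 0 to 94. In form: ax ay az dx dy dz claw; .... A call has exactly 5 rows; each row shifts and turns the commanded pose from where the row before left it, along the tool's axes as they then stand; what a row does not reach is not made up. The controller multiplies each number of a shift by 0.12 m and each number of a turn by pi rad. A row lasts 1/8 s, in which the tool goes at most 62.5 mm and 10.7 degrees, less where a joint would pass 70% of its speed; a pose out of reach is approached as far as the arm can. A call with a number of a shift or a turn outside -1 to 1 is refused whole. A call with a gripper value outside its range is refused whole. The fingers move at their own pace and stop on an object; "newtons" is the grip in N (left out, the last holds). Time passes only in rows, so rows that do not move let the fingers close, or fill a call up. It gives the time, the measured TCP pose, the force and the opening at its end, in the units of the state.
- r.read_state(): the state, without advancing time (a new reading comes with each control period).
- read_camera(name): name is "side" or "top" or "wrist"; returns a dict with "img" (400x640x3 uint8, red, green, blue), "depth" (400x640 float32, m along the optical axis (not along the pixel's ray), 0 where there is no reading), "fovy" (degrees; the focal length in pixels is half the picture's height over the tangent of half this angle, whatever the lens; pixels are square), "cx", "cy" (the principal point, pixels), "k1" (the pictures are not rectified: a ray, as slopes to the right and down, at radius r is drawn at 1 + k1 r^2 times it, then the intrinsics apply), "rvec" (rotation vector, rad) and "tvec" (3), from world to camera coordinates, as OpenCV has them; the wrist camera has in their place "mount" (4x4, takes a point from camera to tool coordinates, whose origin is the TCP and whose axes are the tool frame's). Camera axes: x right, y down, z forward; pixel columns grow to the right and rows downward; lengths in m; the calibration is good to about 2 mm. A picture is of the moment at which its call begins: read the wrist's pose just before it.
- r.job_done(): hands the job in, once; it reports no verdict.
The state is a dict: "time": time; "joint_pos": joint angles; "joint_vel": joint speeds; "joint_efforts": joint torques, N m; "tcp_pos": TCP position; "tool_rot": TCP orientation; "wrist_force": force on the tool from outside, world axes, zero at the start; "ft_torque": the same for the moment, N m; "opening": finger opening in m.
Only numpy, scipy, OpenCV 4.12 (cv2) and the standard library are available. Lean on these libraries where they do the work, as an engineer would, in place of code of your own. Each camera call takes 0.05 s, during which the arm holds its last target.

## Working session

There is one attempt and no reset: what is moved stays moved. The work goes in short steps, Python scripts to look and compute and a tool call to move; the robot and the scene stay as the last step left them, time stands still between calls to the robot, and variables do not carry over. Pictures are saved under pics/ and viewed, and the job is handed in when it is done.

Besides the shell and the picture viewer there is one more tool, called after "Request:" by a JSON object that holds its "op" and its "data", one argument or row to a line. step_arm: Moves the arm, as the interface text tells. Shifts and turns lie within -1 to 1; 1 stands for 0.12 m of shift or pi rad of turn. Its arguments: {"type":"object","properties":{"commands":{"type":"string"},"newtons":{"type":"number"}},"required":["commands"]}

```bash
ls; mkdir -p pics
cat > h.py <<'E'
import numpy as np, cv2
from rig import r, read_camera
def intr(c):
    f=200/np.tan(np.radians(c['fovy'])/2); return f
def ext(c,st=None):
    # returns R (cam->world), origin
    if 'mount' in c:
        M=np.array(c['mount']); T=np.eye(4); T[:3,:3]=np.array(st['tool_rot']).reshape(3,3); T[:3,3]=st['tcp_pos']
        W=T@M; return W[:3,:3],W[:3,3]
    R,_=cv2.Rodrigues(np.array(c['rvec'],float)); return R.T,-R.T@np.array(c['tvec'],float).ravel()
def slopes(c,uv):
    f=intr(c); uv=np.atleast_2d(np.array(uv,float))
    d=(uv-[c['cx'],c['cy']])/f
    s=d.copy()
    for _ in range(30): s=d/(1+c['k1']*(s**2).sum(1,keepdims=True))
    return s
def onplane(c,uv,z,st=None):
    R,o=ext(c,st); s=slopes(c,uv); d=np.c_[s,np.ones(len(s))]@R.T
    return o+d*((z-o[2])/d[:,2])[:,None]
def cloud(c,st=None):
    R,o=ext(c,st); v,u=np.mgrid[0:400,0:640]; s=slopes(c,np.c_[u.ravel(),v.ravel()])
    D=c['depth'].ravel()[:,None]; P=(np.c_[s,np.ones(len(s))]*D)@R.T+o
    P[D[:,0]==0]=np.nan
    return P.reshape(400,640,3)
def proj(c,P,st=None):
    R,o=ext(c,st); q=(np.atleast_2d(P)-o)@R; s=q[:,:2]/q[:,2:]
    return s*(1+c['k1']*(s**2).sum(1,keepdims=True))*intr(c)+[c['cx'],c['cy']]
def snap(n,fn):
    st=r.read_state(); c=read_camera(n); cv2.imwrite('pics/'+fn,c['img'][:,:,::-1]); np.save('pics/'+fn[:-4]+'.npy',{'c':c,'st':st},allow_pickle=True); return c,st
def load(fn):
    d=np.load('pics/'+fn+'.npy',allow_pickle=True).item(); return d['c'],d['st']
E
python3 - <<'E'
from h import *
for n in ('top','side','wrist'):
    c,st=snap(n,n+'0.png'); print(n,c['fovy'],c['k1'],c['cx'],c['cy'],ext(c,st))
print(st)
E
```

```text
pics
top 50.18229166745196 0.004165759895127686 321.67325733676324 198.78780523212006 (array([[-0.0222158 , -0.97726723,  0.21084405],
       [-0.99974754,  0.02100641, -0.00797423],
       [ 0.00336388, -0.21096798, -0.97748719]]), array([0.29712635, 0.00967681, 1.27251351]))
side 53.733686258605665 -0.03150646129037659 320.83364320950557 194.8530538959177 (array([[ 0.99407889, -0.08701823,  0.06507674],
       [-0.10859583, -0.77491149,  0.62267096],
       [-0.00375502, -0.62605112, -0.77977297]]), array([ 0.47254934, -0.69713225,  0.95289189]))
wrist 63.71548060658288 -0.057895171990315075 318.90320576296494 200.6644942651856 (array([[ 0.26631101, -0.92358444, -0.27580833],
       [-0.96388615, -0.25558884, -0.07481871],
       [-0.00139214,  0.28577288, -0.95829637]]), array([ 0.23361003, -0.5312417 ,  0.38526472]))
{'time': 0.1, 'joint_pos': array([-1.42199095e+00,  2.76501541e-01,  1.50598225e+00,  5.82816008e-06,
        1.36074684e+00, -1.21002217e-01]), 'joint_vel': array([-1.66008430e-03, -2.66285030e-03, -1.69641038e-03, -5.27559526e-04,
        8.00545822e-04, -4.08120114e-05]), 'joint_efforts': array([ 1.76952999e-03, -4.05454874e+01, -2.37780154e+01,  7.03048054e-02,
        2.98736338e-02, -6.16726561e-05]), 'tcp_pos': array([ 0.15318473, -0.55369933,  0.21571817]), 'tool_rot': array([[-2.37203151e-04,  2.66544632e-01, -9.63822547e-01],
       [ 1.62071365e-03, -9.63821206e-01, -2.66544660e-01],
       [-9.99998659e-01, -1.62530559e-03, -2.03371096e-04]]), 'wrist_force': array([ 0.48117055, -0.14048044, -0.47687089]), 'ft_torque': array([ 0.03428411, -0.02852791, -0.0555902 ]), 'opening': 0.09425608377538562}
```

View pics/top0.png

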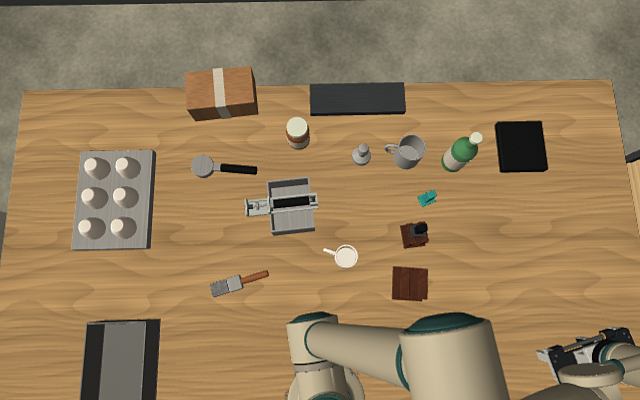

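View pics/side0.png

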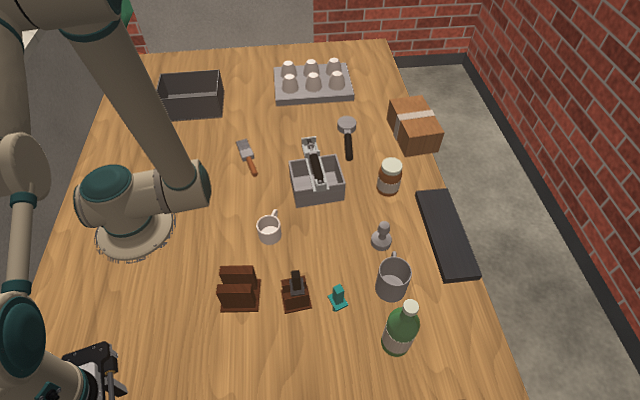

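View pics/wrist0.png

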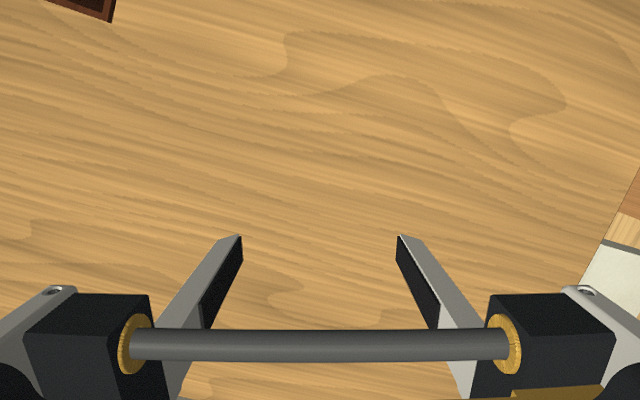

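Top view: a dark stand holding a black-handled tool is at (414,234), an empty and larger dark stand is at (410,283), and a turquoise look-alike is at (428,198). The knock box is at (290,205) with its bracket at (258,206). I'll enlarge these and measure.

Run:
```python
from h import *
c,st=load('top0'); d,_=load('side0')
a=cv2.resize(c['img'][185:310,380:450],None,fx=4,fy=4,interpolation=cv2.INTER_CUBIC)
b=cv2.resize(c['img'][170:245,235:325],None,fx=4.4,fy=4.4,interpolation=cv2.INTER_CUBIC)
e=cv2.resize(d['img'][255:320,210:355],None,fx=3,fy=3,interpolation=cv2.INTER_CUBIC)
g=cv2.resize(d['img'][130:210,280:350],None,fx=3,fy=3,interpolation=cv2.INTER_CUBIC)
W=np.zeros((600,800,3),np.uint8)
W[:500,:280]=a
W[:330,290:290+396]=b
W[340:340+195,290:290+435][:]=e[:195,:435]
cv2.imwrite('pics/crop1.png',W[:,:,::-1]); cv2.imwrite('pics/crop2.png',cv2.resize(g,None,fx=2,fy=2)[:,:,::-1])
for n,c in (('top',c),('side',d)):
    P=cloud(c); 
    for (x0,x1,y0,y1),lab in [((0.3,0.75,-0.5,-0.1),'stand'),((.3,.7,-.1,.3),'box')]:
        m=(P[...,0]>x0)&(P[...,0]<x1)&(P[...,1]>y0)&(P[...,1]<y1)&(P[...,2]>0.03)
        k,l,s,ce=cv2.connectedComponentsWithStats(m.astype(np.uint8))
        for i in range(1,k):
            if s[i,4]>60:
                q=P[l==i]; print(n,lab,s[i],q.min(0).round(3),q.max(0).round(3),np.median(q,0).round(3))
```

```text
top stand [443 132  40  38 879] [ 0.646 -0.435  0.03 ] [ 0.714 -0.369  0.226] [ 0.668 -0.392  0.143]
top stand [384 134  42  33 563] [ 0.66  -0.303  0.03 ] [ 0.74  -0.189  0.1  ] [ 0.708 -0.26   0.07 ]
top stand [356 143  13  17 130] [ 0.686 -0.14   0.03 ] [ 0.717 -0.108  0.097] [ 0.698 -0.123  0.086]
top stand [417 190  20  17 199] [ 0.532 -0.329  0.047] [ 0.574 -0.279  0.121] [ 0.55  -0.298  0.068]
top stand [404 221  25  25 453] [ 0.422 -0.298  0.03 ] [ 0.486 -0.238  0.145] [ 0.451 -0.259  0.072]
top stand [396 267  14  22 281] [ 0.3   -0.234  0.03 ] [ 0.357 -0.205  0.101] [ 0.329 -0.214  0.094]
top stand [413 268  15  20 276] [ 0.301 -0.283  0.03 ] [ 0.353 -0.254  0.101] [ 0.326 -0.263  0.094]
top box [ 244  176   74   58 1690] [0.463 0.013 0.03 ] [0.623 0.218 0.119] [0.538 0.113 0.085]
top box [323 244  35  24 170] [ 0.361 -0.097  0.031] [ 0.427 -0.001  0.06 ] [ 0.406 -0.053  0.053]
side stand [377 221  13  20 183] [ 0.684 -0.141  0.03 ] [ 0.715 -0.114  0.094] [ 0.697 -0.132  0.08 ]
side stand [376 251  36  47 907] [ 0.657 -0.307  0.03 ] [ 0.737 -0.193  0.097] [ 0.698 -0.263  0.068]
side stand [230 265  26  40 922] [ 0.3   -0.285  0.03 ] [ 0.354 -0.207  0.1  ] [ 0.328 -0.26   0.087]
side stand [281 270  28  37 727] [ 0.419 -0.299  0.03 ] [ 0.483 -0.239  0.141] [ 0.452 -0.28   0.07 ]
side stand [327 284  21  27 332] [ 0.529 -0.331  0.047] [ 0.574 -0.285  0.119] [ 0.55  -0.313  0.071]
side stand [ 382  299   38   55 1451] [ 0.643 -0.44   0.031] [ 0.711 -0.374  0.221] [ 0.668 -0.42   0.143]
side box [ 288  136   57   66 1925] [0.459 0.011 0.03 ] [0.619 0.217 0.119] [0.537 0.089 0.078]
side box [256 209  25  31 330] [ 0.357 -0.1    0.03 ] [ 0.423 -0.002  0.059] [ 0.393 -0.059  0.047]
```

View pics/crop1.png

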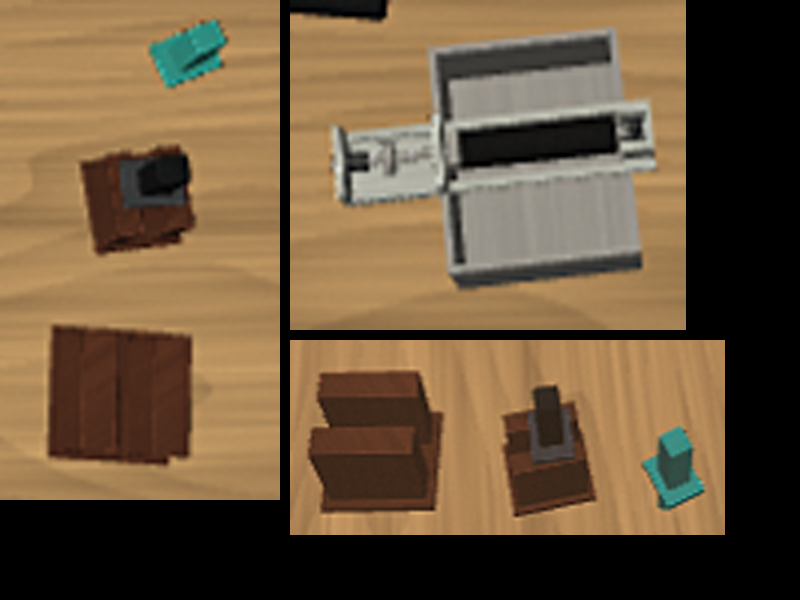

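View pics/crop2.png

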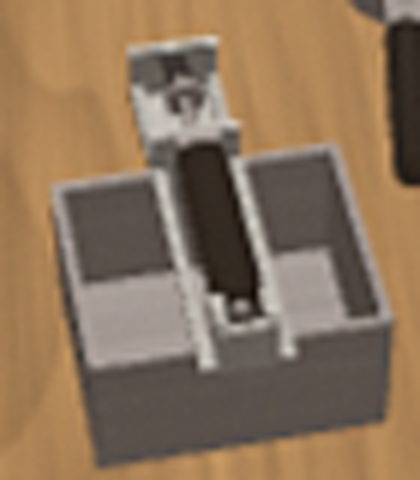

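The stand at top px (414,234) fits: its wall tops are at z≈0.07, it has a narrow gap, and it holds the black-handled tool. The one at (410,283) is about 0.10 m tall and empty. The crop confirms this. Next I'll move over it for a wrist view.

Request:
{"op": "step_arm", "data": {
  "commands": "0 0 0 -0.045 -0.163 -0.306 94;0 0 0 -0.045 -0.163 -0.306 94;0 0 0 -0.045 -0.163 -0.306 94;0 0 0 -0.045 -0.163 -0.306 94;0 0 0 -0.045 -0.163 -0.306 94"
}}

```text
time: 0.78
tcp_pos: [0.3049, -0.4099, 0.2434]
tool_rot: [[-0.0, 0.266, -0.964], [0.0, -0.964, -0.266], [-1.0, -0.0, 0.0]]
wrist_force: [0.4, -0.1, -0.4]
opening: 0.094
```

Request:
{"op": "step_arm", "data": {
  "commands": "0 0 0 -0.045 -0.163 -0.306 94;0 0 0 -0.045 -0.163 -0.306 94;0 0 0 -0.045 -0.163 -0.306 94;0 0 0 -0.045 -0.163 -0.306 94;0 0 0 -0.045 -0.163 -0.306 94"
}}

```text
time: 1.4
tcp_pos: [0.4558, -0.2667, 0.2704]
tool_rot: [[-0.0, 0.267, -0.964], [0.0, -0.964, -0.267], [-1.0, -0.0, 0.0]]
wrist_force: [0.1, -0.8, 0.3]
opening: 0.0938
```

Run:
```python
from h import *
c,st=snap('wrist','w1.png'); print(st['time'],st['tcp_pos'],st['tool_rot'],st['wrist_force'],st['joint_vel'])
P=cloud(c,st)
for zl,zh in ((.064,.075),(.075,.095),(.13,.15)):
    m=(P[...,2]>zl)&(P[...,2]<zh)&(abs(P[...,0]-.455)<.06)&(abs(P[...,1]+.268)<.06)
    k,l,s,ce=cv2.connectedComponentsWithStats(m.astype(np.uint8))
    for i in range(1,k):
        if s[i,4]<80: continue
        q=P[l==i]
        rc=cv2.minAreaRect(q[:,:2].astype(np.float32)*1000); print(zl,s[i],rc,np.median(q[:,2]))
```

```text
1.4 [ 0.45575873 -0.26668694  0.27039973] [[-3.61362549e-04  2.66544707e-01 -9.63822488e-01]
 [ 1.02766909e-04 -9.63822536e-01 -2.66544759e-01]
 [-9.99999929e-01 -1.95368351e-04  3.20897393e-04]] [ 0.13569475 -0.76988349  0.30051436] [ 0.63693516  0.10861088 -0.24312758 -0.00196954  0.13170633  0.63089564]
0.064 [294 153  23  52 489] ((450.06024169921875, -250.5624542236328), (60.329017639160156, 17.964632034301758), 6.3072190284729) 0.07118846505718174
0.064 [324 158  23  52 329] ((453.9795227050781, -286.4196472167969), (60.14357376098633, 17.92160415649414), 6.583576679229736) 0.07116404973427404
0.075 [301 161  43  37 656] ((457.3504943847656, -269.412109375), (34.388206481933594, 44.019718170166016), 2.3119518756866455) 0.07727702916375548
0.13 [310 180  26  25 481] ((457.52838134765625, -269.5318603515625), (20.364089965820312, 22.20673370361328), 2.5875728130340576) 0.13898754252589302
```

View pics/w1.png

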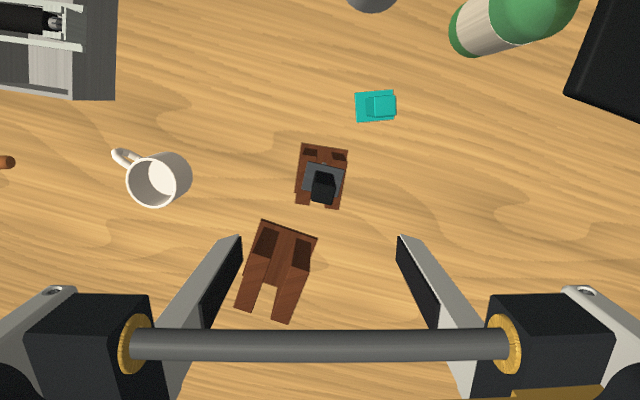

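The wrist view shows the stand at (322,175), the tool handle at (323,186), the turquoise look-alike at (376,105) and the large stand at (280,270). The point cloud puts the stand at (0.452,-0.2685) with yaw 6.4°. The fork is at (0.4574,-0.2695) with yaw about 2.4° and its top at z=0.139. I'll turn 13° and descend above it.

Request:
{"op": "step_arm", "data": {
  "commands": "0.0145 0 0 0.16 0 0 94;0.0145 0 0 0.16 0 0 94;0.0145 0 0 0.16 0 0 94;0.0145 0 0 0.16 0 0 94;0.0145 0 0 0.16 0 0 94"
}}

```text
time: 2.08
tcp_pos: [0.4547, -0.2678, 0.1736]
tool_rot: [[-0.0, 0.041, -0.999], [0.0, -0.999, -0.041], [-1.0, -0.0, 0.0]]
wrist_force: [-0.4, -0.1, -0.3]
opening: 0.094
```

```bash
cat >> h.py <<'E'
def delta(p,yaw_y=None,st=None):
    "units to bring TCP to p; yaw_y: desired direction angle (deg) of tool y"
    st=st or r.read_state(); R=np.array(st['tool_rot']); d=R.T@(np.array(p)-st['tcp_pos'])/.12
    print('t',st['time'],'tcp',np.round(st['tcp_pos'],4),'shift',d.round(3),'F',st['wrist_force'].round(2),'op',round(st['opening'],4))
    a=np.degrees(np.arctan2(R[1,1],R[0,1])); print('yaw y',round(a,2), 'rx units',None if yaw_y is None else round(-(yaw_y-a)/180,4), 'tilt',R[:,0].round(4))
E
python3 - <<'E'
from h import *
st=r.read_state()
delta([.4573,-.2695,.099],-87.6)
# side view / box analysis from wrist0/top
for n in ('top0','side0'):
    c,_=load(n); P=cloud(c)
    for zl,zh in ((.072,.086),(.1,.113)):
        m=(P[...,2]>zl)&(P[...,2]<zh)&(abs(P[...,0]-.54)<.1)&(P[...,1]>0)&(P[...,1]<.23)
        q=P[m]; print(n,zl,m.sum(),cv2.minAreaRect(q[:,:2].astype(np.float32)*1000))
    m=(P[...,2]>.078)&(P[...,2]<.2)&(abs(P[...,0]-.54)<.1)&(P[...,1]>.13)&(P[...,1]<.23)
    for v,u in np.argwhere(m)[::6]: pass
E
```

```text
t 2.075 tcp [ 0.4547 -0.2678  0.1736] shift [ 0.621  0.015 -0.021] F [-0.35 -0.07 -0.34] op 0.094
yaw y -87.67 rx units -0.0004 tilt [-5.e-04  2.e-04 -1.e+00]
top0 0.072 632 ((541.4667358398438, 115.07886505126953), (151.25259399414062, 200.9170684814453), 5.498639106750488)
top0 0.1 422 ((540.5967407226562, 115.35845947265625), (45.35327911376953, 203.48861694335938), 4.826237201690674)
side0 0.072 511 ((537.9100952148438, 114.60195922851562), (151.13792419433594, 203.6884002685547), 4.87130069732666)
side0 0.1 368 ((537.3521728515625, 114.18509674072266), (44.98104476928711, 206.34190368652344), 5.344125270843506)
```

Request:
{"op": "step_arm", "data": {
  "commands": "0 0 0 0.12 0.015 -0.021 94;0 0 0 0.2 0 0 94;0 0 0 0.2 0 0 94;0 0 0 0.1 0 0 94;0 0 0 0 0 0 94",
  "newtons": 45
}}

```text
time: 2.7
tcp_pos: [0.4574, -0.2694, 0.0994]
tool_rot: [[-0.001, 0.042, -0.999], [0.001, -0.999, -0.042], [-1.0, -0.001, 0.001]]
wrist_force: [-0.0, -0.0, -0.2]
opening: 0.094
```

Run:
```python
from h import *
delta([.4573,-.2695,.099],-87.6)
c,st=snap('wrist','w2.png')
```

```text
t 2.7 tcp [ 0.4574 -0.2694  0.0994] shift [0.004 0.001 0.   ] F [-0.02 -0.02 -0.22] op 0.094
yaw y -87.57 rx units 0.0001 tilt [-1.2e-03  9.0e-04 -1.0e+00]
```

View pics/w2.png

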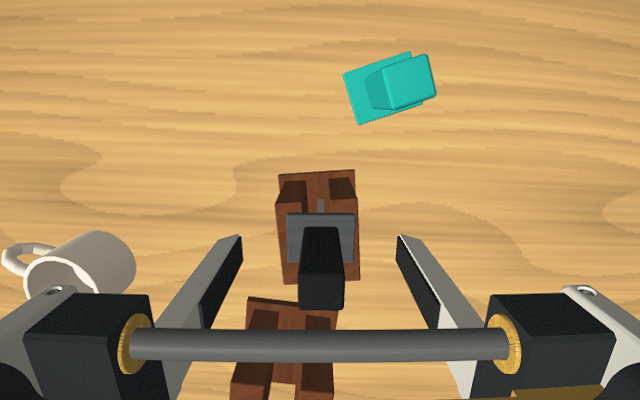

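The handle (320,270) sits centred between the pads, with the guard at (320,240). I'll close.

Request:
{"op": "step_arm", "data": {
  "commands": "0 0 0 0 0 0 10;0 0 0 0 0 0 10;0 0 0 0 0 0 10;0 0 0 0 0 0 10;0 0 0 0 0 0 10",
  "newtons": 45
}}

```text
time: 3.38
tcp_pos: [0.4576, -0.2695, 0.1001]
tool_rot: [[0.0, 0.042, -0.999], [-0.0, -0.999, -0.042], [-1.0, 0.0, -0.0]]
wrist_force: [0.5, -0.1, 0.1]
opening: 0.0471
```

Request:
{"op": "step_arm", "data": {
  "commands": "0 0 0 0 0 0 10;0 0 0 0 0 0 10;0 0 0 -0.05 0 0 10;0 0 0 -0.1 0 0 10;0 0 0 -0.1 0 0 10"
}}

```text
time: 4.0
tcp_pos: [0.4578, -0.2696, 0.1311]
tool_rot: [[0.0, 0.042, -0.999], [-0.0, -0.999, -0.042], [-1.0, 0.0, -0.0]]
wrist_force: [-0.6, -0.2, -1.5]
opening: 0.0216
```

Request:
{"op": "step_arm", "data": {
  "commands": "0 0 0 -0.22 0 0 10;0 0 0 -0.22 0 0 10;0 0 0 -0.22 0 0 10;0 0 0 -0.22 0 0 10;0 0 0 -0.22 0 0 10"
}}

```text
time: 4.62
tcp_pos: [0.4576, -0.2694, 0.2639]
tool_rot: [[0.001, 0.042, -0.999], [-0.001, -0.999, -0.042], [-1.0, 0.001, -0.001]]
wrist_force: [0.9, 0.1, -1.6]
opening: 0.0219
```

Run:
```python
from h import *
c,st=snap('wrist','w3.png'); delta([.53,.19,.26])
c,_=snap('side','s3.png')
# colour/3D of fork in side view
P=cloud(c)
t=st['tcp_pos']
m=(abs(P[...,0]-t[0])<.035)&(abs(P[...,1]-t[1])<.03)&(P[...,2]>.1)&(P[...,2]<t[2]-.01)
q=P[m]; print(m.sum(),q.min(0),q.max(0))
cv2.imwrite('pics/s3c.png',cv2.resize(c['img'][120:330,180:420],None,fx=3,fy=2.8)[:,:,::-1])
```

```text
t 4.675 tcp [ 0.4592 -0.2707  0.2676] shift [ 0.048 -3.811 -0.751] F [-0.87 -1.03  1.44] op 0.0217
yaw y -87.59 rx units None tilt [ 0.0064 -0.005  -1.    ]
95 [ 0.44255089 -0.29289992  0.18047788] [ 0.4759055  -0.26940641  0.24349693]
```

View pics/w3.png

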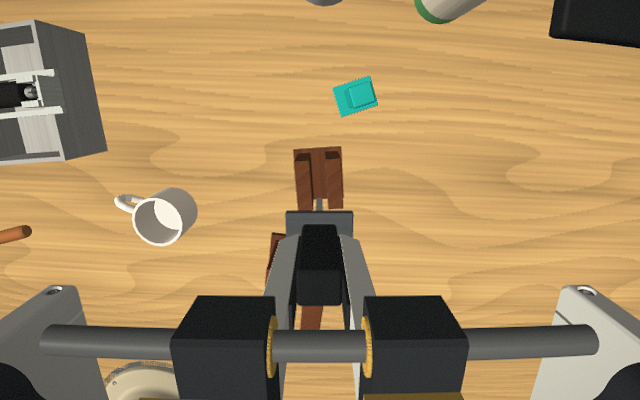

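View pics/s3c.png

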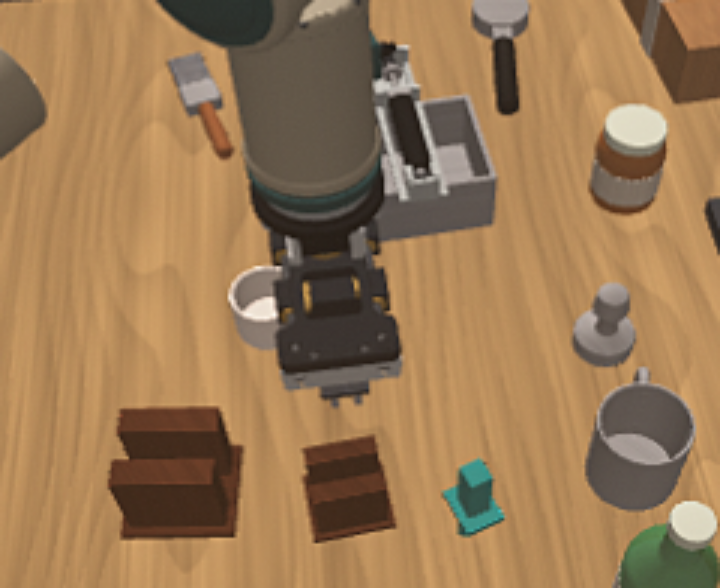

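The fork is held and the stand at (320,175) is empty. Fork tips are about 0.19 m up. I'll carry it towards the bracket, stopping beside it to look.

Request:
{"op": "step_arm", "data": {
  "commands": "0 0 0 0 -0.331 -0.049 10;0 0 0 0 -0.331 -0.049 10;0 0 0 0 -0.331 -0.049 10;0 0 0 0 -0.331 -0.049 10;0 0 0 0 -0.331 -0.049 10"
}}

```text
time: 5.35
tcp_pos: [0.4781, -0.0684, 0.2613]
tool_rot: [[-0.001, 0.042, -0.999], [0.0, -0.999, -0.042], [-1.0, -0.0, 0.001]]
wrist_force: [0.5, -0.8, -1.8]
opening: 0.0217
```

Request:
{"op": "step_arm", "data": {
  "commands": "-0.008 0 0 0 -0.331 -0.049 10;-0.008 0 0 0 -0.331 -0.049 10;0 0 0 0 -0.331 -0.049 10;0 0 0 0 -0.25 -0.02 10;0 0 0 0 -0.05 0 10"
}}

```text
time: 5.98
tcp_pos: [0.4866, 0.0877, 0.2612]
tool_rot: [[-0.002, 0.095, -0.995], [0.0, -0.995, -0.095], [-1.0, -0.0, 0.001]]
wrist_force: [0.2, -0.4, -1.9]
opening: 0.0219
```

Request:
{"op": "step_arm", "data": {
  "commands": "0 0 0 0 0 0 10;0 0 0 0 0 0 10;0 0 0 0 0 0 10;0 0 0 0 0 0 10;0 0 0 0 0 0 10"
}}

```text
time: 6.6
tcp_pos: [0.4874, 0.0859, 0.2621]
tool_rot: [[0.0, 0.092, -0.996], [-0.0, -0.996, -0.092], [-1.0, 0.0, -0.0]]
wrist_force: [-0.4, 0.1, -1.6]
opening: 0.0216
```

Run:
```python
from h import *
delta([.5,.13,.262],-84.8)
c,st=snap('wrist','w4.png')
snap('top','t4.png');snap('side','s4.png'); delta([.5,.13,.262],-84.8)
```

```text
t 6.6 tcp [0.4874 0.0859 0.2621] shift [ 0.001 -0.356 -0.138] F [-0.44  0.1  -1.61] op 0.0216
yaw y -84.74 rx units 0.0003 tilt [ 1.e-04 -1.e-04 -1.e+00]
t 6.75 tcp [0.4874 0.0862 0.2621] shift [ 0.    -0.354 -0.139] F [ 0.13 -0.49 -1.37] op 0.0217
yaw y -84.72 rx units 0.0004 tilt [ 1.e-04 -1.e-04 -1.e+00]
```

View pics/w4.png

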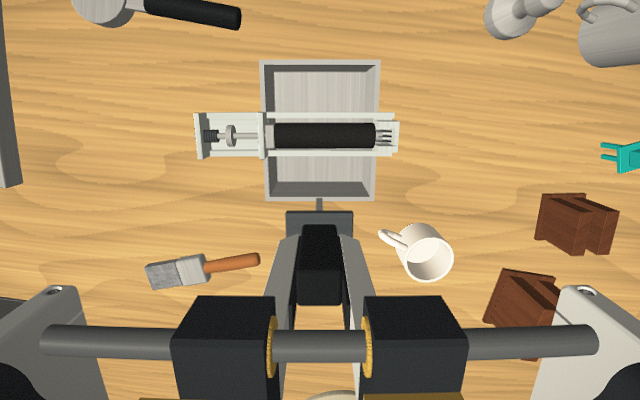

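View pics/s4.png

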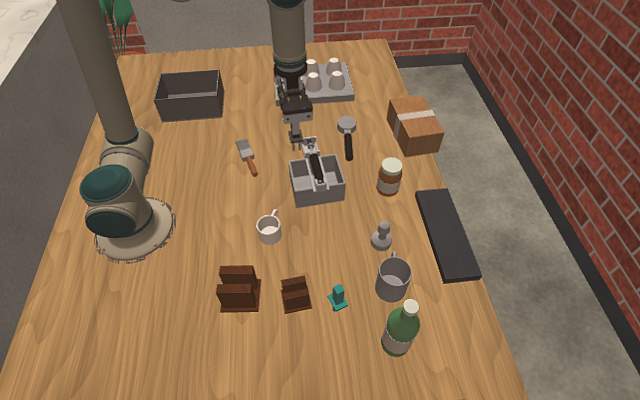

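In the wrist view the bracket runs from the outer cheek at (200,135) to the inner cheek at (263,135). The collar is at (231,135), the rod lies along row ~135, and the knock bar is at (325,135). Next I'll measure in the box frame and get the fork's pose in the tool frame.

Run:
```python
from h import *
c,st=load('w4'); P=cloud(c,st)
R=np.array(st['tool_rot']); T=(P-st['tcp_pos'])@R   # tool coords
# fork guard: top at fork z=54 => tool x = 77-54=23mm
m=(abs(T[...,1])<.04)&(abs(T[...,2])<.035)&(T[...,0]>.012)&(T[...,0]<.032)
vu=np.argwhere(m); vs=vu[:,0]; 
m[:190]=0
q=T[m]; print('guard',m.sum(),np.median(q[:,0]),q.min(0),q.max(0))
mm=m&(T[...,0]>.02)&(T[...,0]<.03); print('guard rect',cv2.minAreaRect((T[mm][:,1:]*1000).astype(np.float32)),np.median(T[mm][:,0]))
# prongs
m=(abs(T[...,1])<.03)&(abs(T[...,2])<.03)&(T[...,0]>.03)&(T[...,0]<.1); print('prong',m.sum(), T[m].min(0) if m.any() else '',T[m].max(0) if m.any() else '')
# bracket: world
B=(P[...,2]>.07)&(abs(P[...,0]-.54)<.12)&(P[...,1]>-.02)&(P[...,1]<.25)
B[:, :]&=(np.arange(400)<200)[:,None]
rim=B&(P[...,2]>.074)&(P[...,2]<.086); print('rim',cv2.minAreaRect(P[rim][:,:2].astype(np.float32)*1000))
hi=B&(P[...,2]>.095); 
print('carr',cv2.minAreaRect(P[hi][:,:2].astype(np.float32)*1000))
# print depth profile along row 135
for row in (132,135,138):
    print(row,[(u,*(P[row,u]*1000).round(0).astype(int)) for u in range(192,290,2) if np.isfinite(P[row,u,0])])
img=cv2.resize(c['img'][95:175,180:290],None,fx=7,fy=7,interpolation=cv2.INTER_CUBIC); cv2.imwrite('pics/w4c.png',img[:,:,::-1])
```

```text
guard 1538 0.025285411870759007 [ 0.01203464 -0.0228063  -0.01804259] [0.03158315 0.02125589 0.00016326]
guard rect ((-0.7968673706054688, -8.98018741607666), (18.150184631347656, 44.075408935546875), 89.82217407226562) 0.025349721903663316
prong 103 [ 0.0300032  -0.02126107 -0.01755976] [ 0.07781963  0.00177329 -0.01151191]
rim ((539.9459838867188, 112.76048278808594), (148.744873046875, 194.4937744140625), 5.032165050506592)
carr ((528.7115478515625, 114.80770874023438), (61.350860595703125, 205.5070037841797), 2.075927734375)
132 [(192, np.int64(522), np.int64(259), np.int64(1)), (194, np.int64(522), np.int64(256), np.int64(1)), (196, np.int64(534), np.int64(213), np.int64(108)), (198, np.int64(534), np.int64(212), np.int64(108)), (200, np.int64(535), np.int64(209), np.int64(109)), (202, np.int64(535), np.int64(208), np.int64(106)), (204, np.int64(535), np.int64(206), np.int64(106)), (206, np.int64(535), np.int64(204), np.int64(106)), (208, np.int64(535), np.int64(202), np.int64(106)), (210, np.int64(535), np.int64(201), np.int64(105)), (212, np.int64(535), np.int64(198), np.int64
[... 6360 characters left out ...]
64(147), np.int64(109)), (264, np.int64(534), np.int64(145), np.int64(109)), (266, np.int64(535), np.int64(143), np.int64(113)), (268, np.int64(535), np.int64(141), np.int64(114)), (270, np.int64(535), np.int64(139), np.int64(113)), (272, np.int64(535), np.int64(137), np.int64(114)), (274, np.int64(536), np.int64(135), np.int64(115)), (276, np.int64(536), np.int64(133), np.int64(114)), (278, np.int64(536), np.int64(131), np.int64(115)), (280, np.int64(536), np.int64(129), np.int64(116)), (282, np.int64(537), np.int64(127), np.int64(116)), (284, np.int64(537), np.int64(125), np.int64(116)), (286, np.int64(537), np.int64(123), np.int64(115)), (288, np.int64(537), np.int64(121), np.int64(115))]
```

View pics/w4c.png

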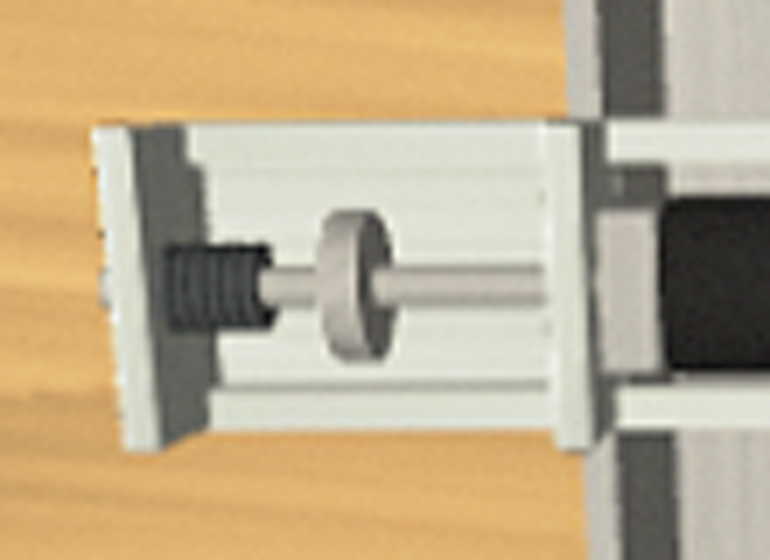

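Run:
```python
from h import *
c,st=load('w4'); P=cloud(c,st); R=np.array(st['tool_rot']); T=(P-st['tcp_pos'])@R
m=(T[...,0]>.032)&(T[...,0]<.09)&(abs(T[...,1])<.03)&(abs(T[...,2])<.03)
for v,u in np.argwhere(m)[::5]: print((v,u),(T[v,u]*1000).round(1),end=' ')
print()
g=c['img'].astype(int)
pts=[]
for u in range(236,256):
    z=P[120:150,u,2]; rows=np.where((z>.096)&(z<.107))[0]+120
    pts.append((u,rows.mean(),len(rows)))
W=onplane(c,[(a,b) for a,b,_ in pts],.1005,st); print((W*1000).round(1)[::3],[p[2] for p in pts])
print('rod slope deg',np.degrees(np.polyfit(W[:,1],W[:,0],1)[0]))
# bracket edges: inner cheek + collar tops
for lab,(ul,uh,zl,zh) in {'inner':(255,270,.105,.1105),'collar':(222,240,.108,.116),'outer':(192,206,.1065,.112)}.items():
    s=np.zeros((400,640),bool); s[110:165,ul:uh]=1
    s&=(P[...,2]>zl)&(P[...,2]<zh); q=P[s]; print(lab,len(q),cv2.minAreaRect(q[:,:2].astype(np.float32)*1000),np.median(q[:,2]))
# knock bar / carriage sides
m=(P[...,2]>.105)&(P[...,2]<.125)&(P[...,1]<.135)&(P[...,1]>.035)&(abs(P[...,0]-.54)<.06); m[200:]=0
dk=m&(g.sum(2)<150); print('bar',cv2.minAreaRect(P[dk][:,:2].astype(np.float32)*1000))
```

```text
(np.int64(198), np.int64(316)) [ 77.5  -2.7 -12. ] (np.int64(198), np.int64(321)) [ 76.6   1.3 -12.2] (np.int64(199), np.int64(320)) [ 74.8   0.5 -11.9] (np.int64(200), np.int64(319)) [ 70.9  -0.3 -12.2] (np.int64(201), np.int64(318)) [ 69.4  -1.1 -11.9] (np.int64(202), np.int64(317)) [ 66.8  -1.9 -11.9] (np.int64(203), np.int64(316)) [ 64.1  -2.6 -11.9] (np.int64(203), np.int64(321)) [ 64.4   1.2 -11.8] (np.int64(204), np.int64(320)) [ 61.6   0.4 -11.9] (np.int64(205), np.int64(319)) [ 59.1  -0.3 -11.9] (np.int64(206), np.int64(318)) [ 56.3  -1.1 -12. ] (np.int64(207), np.int64(317)) [ 53.6  -1.8 -12.1] (np.int64(208), np.int64(316)) [ 50.8  -2.5 -12.2] (np.int64(208), np.int64(321)) [ 50.9   1.1 -12.2] (np.int64(209), np.int64(319)) [ 49.2  -0.4 -12. ] (np.int64(210), np.int64(321)) [ 46.4   1.1 -12.1] 
[[533.4 175.3 100.5]
 [533.6 172.2 100.5]
 [533.9 169.2 100.5]
 [534.6 166.1 100.5]
 [534.9 163.1 100.5]
 [535.2 160.  100.5]
 [535.4 157.  100.5]] [6, 6, 6, 6, 6, 6, 6, 6, 6, 5, 5, 5, 5, 5, 5, 5, 5, 5, 5, 5]
rod slope deg -7.0565161954099205
inner 297 ((536.0628662109375, 146.9329071044922), (44.32969665527344, 11.962776184082031), 2.045684337615967) 0.10909530460487277
collar 120 ((533.0518188476562, 180.4497833251953), (17.722305297851562, 6.425455570220947), 4.773452281951904) 0.11103345482677093
outer 325 ((530.2905883789062, 209.50196838378906), (45.95643615722656, 10.535700798034668), 7.5666279792785645) 0.10889488748001841
bar ((542.196044921875, 86.07109832763672), (23.816360473632812, 98.90546417236328), 5.201606273651123)
```

The rod axis passes through (0.5346, 0.1645) at the middle of the gap. The collar centre is at (0.5331, 0.1804), and the rod's yaw is about 5.4°, so the carriage sits near its middle. The fork in the tool frame is at y −0.7 and z −0.5 mm, with its tip 78 mm ahead. I'll hover over the gap.

Request:
{"op": "step_arm", "data": {
  "commands": "0 0 0 0 -0.203 -0.149 10;0 0 0 0 -0.203 -0.149 10;0 0 0 0 -0.202 -0.15 10;0 0 0 0.2 0 0 10;0 0 0 0.2 0 0 10"
}}

```text
time: 7.38
tcp_pos: [0.5345, 0.1645, 0.2134]
tool_rot: [[0.001, 0.093, -0.996], [-0.0, -0.996, -0.093], [-1.0, 0.0, -0.001]]
wrist_force: [-0.5, 0.0, -0.8]
opening: 0.022
```

Request:
{"op": "step_arm", "data": {
  "commands": "0 0 0 0.09 0 0 10;0 0 0 0 0 0 10;0 0 0 0 0 0 10;0 0 0 0 0 0 10;0 0 0 0 0 0 10"
}}

```text
time: 8.0
tcp_pos: [0.5345, 0.1639, 0.2039]
tool_rot: [[0.001, 0.092, -0.996], [0.0, -0.996, -0.092], [-1.0, -0.0, -0.001]]
wrist_force: [-0.9, -0.4, -1.8]
opening: 0.0218
```

Run:
```python
from h import *
delta([.5342,.1638,.166],-84.7)
c,st=snap('wrist','w5.png')
d,_=snap('side','s5.png'); snap('top','t5.png')
cv2.imwrite('pics/s5c.png',cv2.resize(d['img'][90:210,250:370],None,fx=5,fy=5,interpolation=cv2.INTER_CUBIC)[:,:,::-1])
P=cloud(c,st); R=np.array(st['tool_rot']); T=(P-st['tcp_pos'])@R
m=(T[...,0]>.035)&(T[...,0]<.09)&(T[...,1]>-.01)&(T[...,1]<.01)&(T[...,2]>-.0165)&(T[...,2]<.03)
q=T[m&(T[...,0]<.077)]; print(len(q),q.min(0),q.max(0),np.median(q,0))
cv2.imwrite('pics/w5c.png',cv2.resize(c['img'][80:280,200:440],None,fx=3.3,fy=3,interpolation=cv2.INTER_CUBIC)[:,:,::-1])
for lab,(zl,zh) in {'collar':(.1085,.116)}.items():
    s=(P[...,2]>zl)&(P[...,2]<zh)&(P[...,1]>.174)&(P[...,1]<.19)&(abs(P[...,0]-.533)<.02); q=P[s]; print(lab,len(q),cv2.minAreaRect(q[:,:2].astype(np.float32)*1000) if len(q)>4 else '')
```

```text
t 8.0 tcp [0.5345 0.1639 0.2039] shift [0.316 0.    0.003] F [-0.91 -0.37 -1.81] op 0.0218
yaw y -84.72 rx units -0.0001 tilt [ 1.2e-03  1.0e-04 -1.0e+00]
69 [ 0.04882043 -0.0032176  -0.01229844] [ 0.07668722  0.00124305 -0.01156617] [ 0.0622146  -0.00107667 -0.01201479]
collar 85 ((535.6566162109375, 181.41310119628906), (11.798065185546875, 5.659459114074707), 8.79572868347168)
```

View pics/w5c.png

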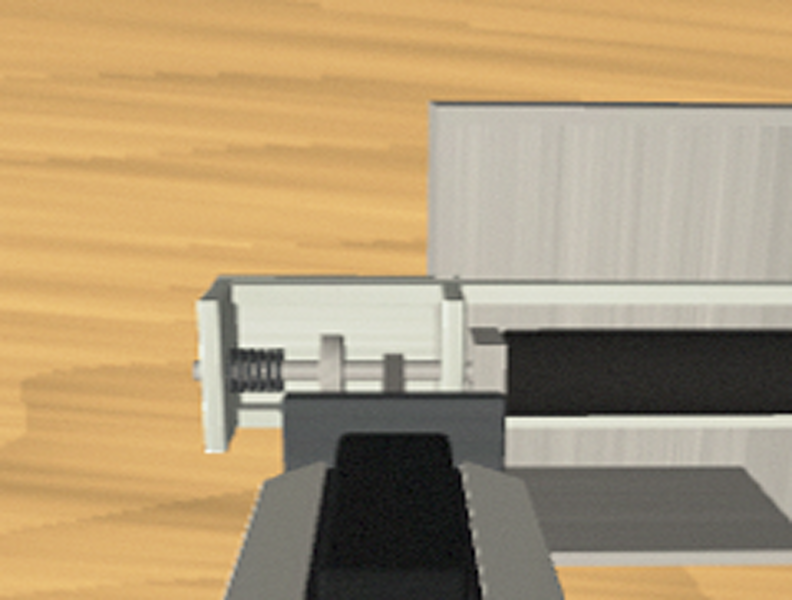

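View pics/s5c.png

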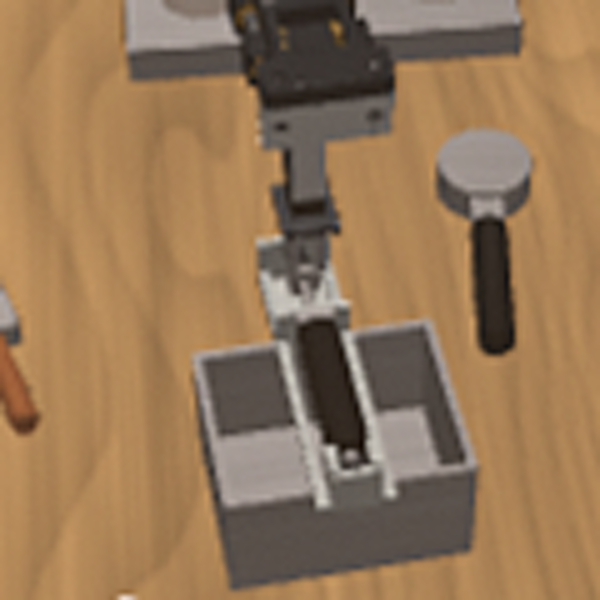

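Run:
```python
from h import *
c,st=load('w5'); P=cloud(c,st)
for u in (306,308,310,312,326,328,330):
    z=P[170:215,u,2]; rows=np.where((z>.094)&(z<.107))[0]+170
    if len(rows): print(u,rows.min(),rows.max(),onplane(c,[(u,rows.mean())],.1005,st).round(4))
# edges along y at rod row: collar near face, cheek far face
for row in (196,200,203,206):
    print(row,[(u,*(P[row,u,1:]*1000).round(0).astype(int).tolist()) for u in range(290,350,3)])
```

```text
306 200 206 [[0.5334 0.1757 0.1005]]
308 200 206 [[0.5335 0.1739 0.1005]]
310 200 206 [[0.5337 0.1721 0.1005]]
312 200 206 [[0.5339 0.1704 0.1005]]
326 200 206 [[0.535  0.158  0.1005]]
328 200 206 [[0.5352 0.1562 0.1005]]
330 200 206 [[0.5353 0.1545 0.1005]]
196 [(290, 192, 79), (293, 189, 80), (296, 185, 106), (299, 182, 109), (302, 180, 107), (305, 177, 80), (308, 175, 79), (311, 172, 79), (314, 169, 79), (317, 166, 78), (320, 163, 79), (323, 160, 80), (326, 158, 80), (329, 155, 80), (332, 152, 86), (335, 151, 109), (338, 149, 108), (341, 136, 7), (344, 144, 114), (347, 142, 113)]
200 [(290, 190, 101), (293, 187, 101), (296, 184, 112), (299, 182, 111), (302, 179, 110), (305, 177, 101), (308, 174, 102), (311, 171, 102), (314, 169, 102), (317, 167, 133), (320, 165, 133), (323, 161, 102), (326, 158, 102), (329, 156, 102), (332, 153, 103), (335, 151, 111), (338, 148, 109), (341, 144, 95), (344, 144, 114), (347, 141, 114)]
203 [(290, 190, 104), (293, 187, 104), (296, 184, 110), (299, 181, 111), (302, 179, 111), (305, 177, 104), (308, 174, 104), (311, 171, 104), (314, 169, 104), (317, 167, 140), (320, 165, 140), (323, 161, 106), (326, 158, 104), (329, 156, 105), (332, 153, 104), (335, 151, 109), (338, 148, 110), (341, 145, 103), (344, 143, 112), (347, 141, 113)]
206 [(290, 189, 104), (293, 187, 103), (296, 184, 113), (299, -9223372036854775808, -9223372036854775808), (302, 179, 112), (305, 176, 104), (308, 174, 103), (311, 171, 104), (314, 168, 104), (317, 167, 147), (320, 165, 148), (323, 161, 104), (326, 158, 104), (329, 155, 104), (332, -9223372036854775808, -9223372036854775808), (335, 150, 108), (338, 148, 109), (341, 144, 95), (344, 143, 113), (347, 141, 113)]<stdin>:8: RuntimeWarning: invalid value encountered in cast
```

The rod and slot agree within about 0.6 mm, and the prong sits mid-gap. I'll lower it.

Request:
{"op": "step_arm", "data": {
  "commands": "0 0 0 0.05 0 0.004 10;0 0 0 0.07 0 0 10;0 0 0 0.07 0 0 10;0 0 0 0.06 0 0 10;0 0 0 0.05 0 0 10"
}}

```text
time: 8.78
tcp_pos: [0.5335, 0.1638, 0.1665]
tool_rot: [[-0.001, 0.092, -0.996], [-0.0, -0.996, -0.092], [-1.0, 0.0, 0.001]]
wrist_force: [-0.4, 0.8, -1.3]
opening: 0.0215
```

Request:
{"op": "step_arm", "data": {
  "commands": "0 0 0 0.015 0 0 10;0 0 0 0 0 0 10;0 0 0 0 0 0 10;0 0 0 0 0 0 10;0 0 0 0 0 0 10"
}}

```text
time: 9.4
tcp_pos: [0.5337, 0.1638, 0.1656]
tool_rot: [[0.0, 0.092, -0.996], [-0.0, -0.996, -0.092], [-1.0, 0.0, -0.0]]
wrist_force: [0.2, -0.1, -1.0]
opening: 0.0218
```

Run:
```python
from h import *
delta([.5342,.1638,.166],-84.7)
c,st=snap('wrist','w6.png');d,_=snap('side','s6.png')
delta([.5342,.1638,.166],-84.7)
a=cv2.resize(c['img'][100:280,240:420],None,fx=3,fy=3,interpolation=cv2.INTER_CUBIC)
b=cv2.resize(d['img'][130:190,290:340],(250,300),interpolation=cv2.INTER_CUBIC)
W=np.zeros((540,800,3),np.uint8); W[:,:540]=a; W[:300,545:795]=b
cv2.imwrite('pics/c6.png',W[:,:,::-1])
```

```text
t 9.4 tcp [0.5337 0.1638 0.1656] shift [-0.003  0.001 -0.004] F [ 0.2  -0.06 -1.02] op 0.0218
yaw y -84.71 rx units -0.0001 tilt [ 4.e-04 -0.e+00 -1.e+00]
t 9.5 tcp [0.5337 0.1638 0.1655] shift [-0.004  0.    -0.004] F [ 0.27 -0.6  -0.72] op 0.0215
yaw y -84.71 rx units -0.0001 tilt [ 2.e-04 -0.e+00 -1.e+00]
```

View pics/c6.png

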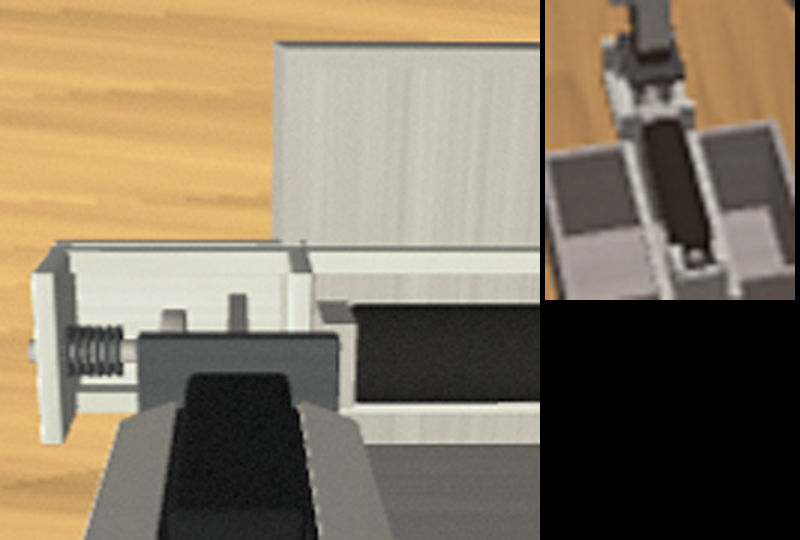

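The prong (238,313) is down inside the gap, between the collar (172,320) and the inner cheek (300,290), with no contact force. I'll move toward the collar.

Request:
{"op": "step_arm", "data": {
  "commands": "0 0 0 0 -0.02 0 10;0 0 0 0 -0.02 0 10;0 0 0 0 -0.015 0 10;0 0 0 0 -0.01 0 10;0 0 0 0 0 0 10"
}}

```text
time: 10.12
tcp_pos: [0.5329, 0.1717, 0.1654]
tool_rot: [[0.0, 0.092, -0.996], [-0.0, -0.996, -0.092], [-1.0, 0.0, 0.0]]
wrist_force: [0.2, 0.6, -1.0]
opening: 0.0219
```

Run:
```python
from h import *
delta([.5342,.1638,.166],-84.7)
for i in range(3):
    c,st=snap('wrist','w7.png'); print(st['wrist_force'].round(2),st['ft_torque'].round(3))
P=cloud(c,st); R=np.array(st['tool_rot']); T=(P-st['tcp_pos'])@R
cv2.imwrite('pics/c7.png',cv2.resize(c['img'][140:240,220:380],None,fx=4.5,fy=4.5,interpolation=cv2.INTER_CUBIC)[:,:,::-1])
```

```text
t 10.125 tcp [0.5329 0.1717 0.1654] shift [-0.005  0.066 -0.005] F [ 0.21  0.56 -0.98] op 0.0219
yaw y -84.7 rx units 0.0 tilt [ 0.e+00 -1.e-04 -1.e+00]
[ 0.21  0.56 -0.98] [-0.012  0.013  0.001]
[-0.78  0.17 -0.9 ] [-0.021  0.052  0.047]
[-0.8   0.57 -2.18] [ 0.011 -0.018  0.016]
```

View pics/c7.png

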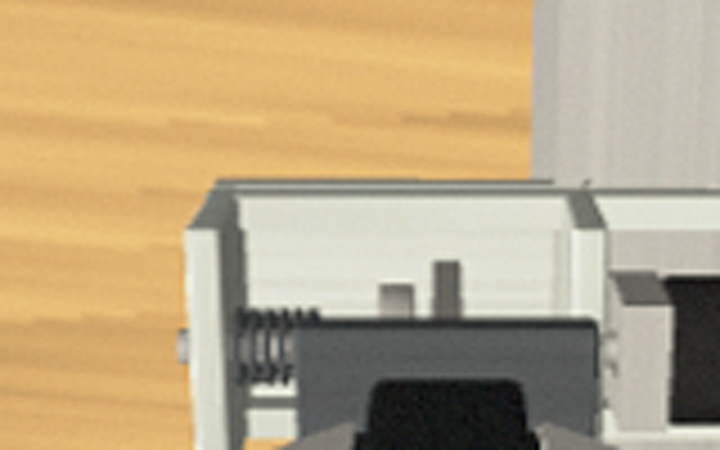

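About 3 mm remain between prong and collar. I'll creep.

Request:
{"op": "step_arm", "data": {
  "commands": "0 0 0 0 -0.008 0 10;0 0 0 0 -0.008 0 10;0 0 0 0 -0.006 0 10;0 0 0 0 0 0 10;0 0 0 0 0 0 10"
}}

```text
time: 10.9
tcp_pos: [0.5327, 0.1742, 0.1654]
tool_rot: [[0.0, 0.092, -0.996], [-0.0, -0.996, -0.092], [-1.0, 0.0, -0.0]]
wrist_force: [-0.0, 0.6, -2.0]
opening: 0.0218
```

Request:
{"op": "step_arm", "data": {
  "commands": "0 0 0 0 -0.006 0 10;0 0 0 0 -0.006 0 10;0 0 0 0 0 0 10;0 0 0 0 0 0 10;0 0 0 0 0 0 10"
}}

```text
time: 11.52
tcp_pos: [0.5326, 0.1749, 0.1654]
tool_rot: [[0.0, 0.092, -0.996], [-0.001, -0.996, -0.092], [-1.0, 0.001, 0.0]]
wrist_force: [0.2, -3.7, -1.5]
opening: 0.0217
```

Contact: −3.7 N with the TCP at y=0.1749. I'll press in small steps and watch the force and the knock bar.

Request:
{"op": "step_arm", "data": {
  "commands": "0 0 0 0 -0.006 0 10;0 0 0 0 -0.006 0 10;0 0 0 0 -0.006 0 10;0 0 0 0 -0.006 0 10;0 0 0 0 0 0 10"
}}

```text
time: 12.15
tcp_pos: [0.5324, 0.178, 0.1654]
tool_rot: [[0.0, 0.092, -0.996], [-0.001, -0.996, -0.092], [-1.0, 0.001, 0.0]]
wrist_force: [0.2, -5.0, -0.1]
opening: 0.0217
```

```bash
cat > chk.py <<'E'
from h import *
import sys
c,st=snap('wrist',sys.argv[1]+'.png'); print(st['time'],'tcp',st['tcp_pos'].round(4),'F',st['wrist_force'].round(2),'tilt',np.array(st['tool_rot'])[:,0].round(4))
P=cloud(c,st)
# knock bar height profile along the axis toward the hinge
x0,y0=.5422,.0861; ax=np.array([-.0923,.9957])
for s in (-30,-15,0,15,30,42,50):
    p=np.array([x0,y0])+ax*s/1000
    m=(abs((P[...,:2]-p)@ax)<.002)&(abs((P[...,:2]-p)@[.9957,.0923])<.006)&(P[...,2]>.09)
    if m.any(): print(s,round(float(np.median(P[m][:,2])),4),end=' ')
print()
x=c['img']; cv2.imwrite('pics/'+sys.argv[1]+'c.png',cv2.resize(x[130:280,220:460],None,fx=3.2,fy=3.2,interpolation=cv2.INTER_CUBIC)[:,:,::-1])
E
python3 chk.py w8
```

```text
12.15 tcp [0.5324 0.178  0.1654] F [ 0.23 -4.96 -0.09] tilt [ 1.0e-04 -1.3e-03 -1.0e+00]
-30 0.1141 -15 0.1143 0 0.1146 15 0.1149 30 0.1151 42 0.1152 50 0.1136
```

View pics/w8c.png

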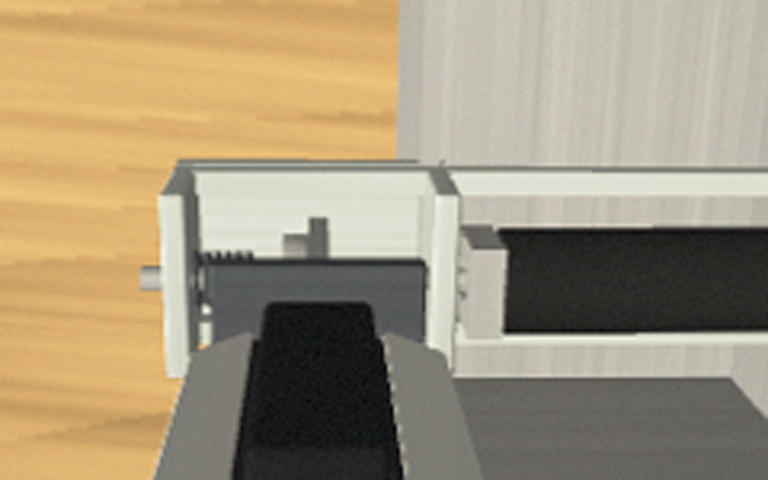

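The prong (315,238) is against the collar and the bar is still level (profile 0.114–0.115). I'll press on in fine steps.

Request:
{"op": "step_arm", "data": {
  "commands": "0 0 0 0 -0.006 0 10;0 0 0 0 -0.006 0 10;0 0 0 0 0 0 10;0 0 0 0 0 0 10;0 0 0 0 0 0 10"
}}

```text
time: 12.82
tcp_pos: [0.5322, 0.1792, 0.1654]
tool_rot: [[0.0, 0.092, -0.996], [-0.002, -0.996, -0.092], [-1.0, 0.002, 0.0]]
wrist_force: [0.9, -6.5, -0.4]
opening: 0.0215
```

```bash
python3 chk.py w9
```

```text
12.825 tcp [0.5322 0.1792 0.1654] F [ 0.85 -6.5  -0.44] tilt [ 1.0e-04 -1.7e-03 -1.0e+00]
-30 0.1142 -15 0.1145 0 0.1147 15 0.1149 30 0.1152 42 0.1154 50 0.1138
```

Request:
{"op": "step_arm", "data": {
  "commands": "0 0 0 0 -0.006 0 10;0 0 0 0 0 0 10;0 0 0 0 0 0 10;0 0 0 0 0 0 10;0 0 0 0 0 0 10"
}}

```text
time: 13.5
tcp_pos: [0.5322, 0.1798, 0.1654]
tool_rot: [[0.0, 0.092, -0.996], [-0.002, -0.996, -0.092], [-1.0, 0.002, 0.0]]
wrist_force: [1.4, -6.1, -0.8]
opening: 0.022
```

```bash
python3 chk.py w10
```

```text
13.5 tcp [0.5322 0.1798 0.1654] F [ 1.42 -6.14 -0.79] tilt [ 1.e-04 -2.e-03 -1.e+00]
-30 0.1143 -15 0.1145 0 0.1151 15 0.1152 30 0.1153 42 0.1157 50 0.1144
```

Request:
{"op": "step_arm", "data": {
  "commands": "0 0 0 0 -0.005 0 10;0 0 0 0 0 0 10;0 0 0 0 0 0 10;0 0 0 0 0 0 10;0 0 0 0 0 0 10"
}}

```text
time: 14.18
tcp_pos: [0.5321, 0.1805, 0.1654]
tool_rot: [[0.0, 0.092, -0.996], [-0.002, -0.996, -0.092], [-1.0, 0.002, 0.0]]
wrist_force: [0.0, -6.1, -0.6]
opening: 0.0214
```

```bash
python3 chk.py w11
```

```text
14.175 tcp [0.5321 0.1805 0.1654] F [ 0.04 -6.1  -0.63] tilt [ 1.0e-04 -1.8e-03 -1.0e+00]
-30 0.1186 -15 0.1212 0 0.1237 15 0.1263 30 0.1289 42 0.1311 50 0.13
```

The knock bar popped up (slope ≈0.174 rad, eye end about 16 mm higher) at roughly 5.6 mm of press. I'll back off gently, then lift straight out.

Request:
{"op": "step_arm", "data": {
  "commands": "0 0 0 0 0.015 0 10;0 0 0 0 0.015 0 10;0 0 0 0 0.015 0 10;0 0 0 0 0.015 0 10;0 0 0 0 0.01 0 10"
}}

```text
time: 14.85
tcp_pos: [0.5327, 0.1743, 0.1654]
tool_rot: [[-0.0, 0.092, -0.996], [0.003, -0.996, -0.092], [-1.0, -0.003, -0.0]]
wrist_force: [0.2, 0.2, -1.5]
opening: 0.0218
```

```bash
python3 chk.py w12
```

```text
14.85 tcp [0.5327 0.1743 0.1654] F [ 0.24  0.17 -1.47] tilt [-2.e-04  3.e-03 -1.e+00]
-30 0.1188 -15 0.1214 0 0.1238 15 0.2599 30 0.129 42 0.1312 50 0.1301
```

View pics/w12c.png

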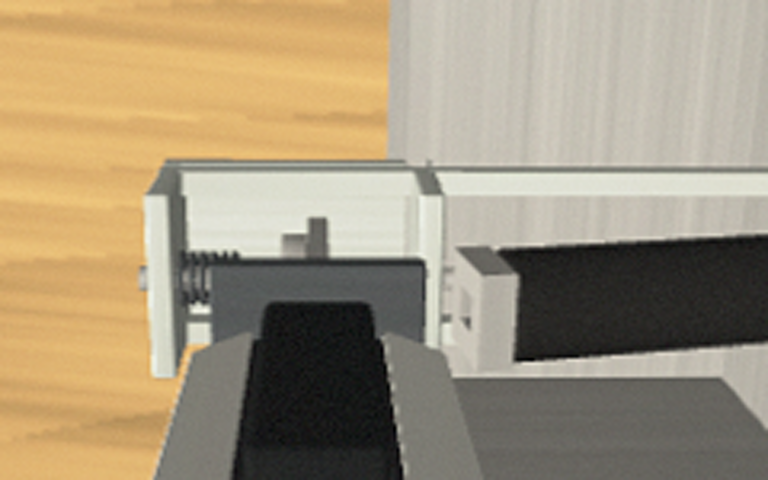

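The eye (485,310) stands raised with its socket open. I'll back off another 1 mm and lift.

Request:
{"op": "step_arm", "data": {
  "commands": "0 0 0 0 0.01 0 10;0 0 0 0 0 0 10;0 0 0 -0.03 0 0 10;0 0 0 -0.1 0 0 10;0 0 0 -0.15 0 0 10"
}}

```text
time: 15.52
tcp_pos: [0.5328, 0.1717, 0.1998]
tool_rot: [[-0.0, 0.092, -0.996], [-0.0, -0.996, -0.092], [-1.0, 0.0, 0.0]]
wrist_force: [-0.6, -1.3, -1.8]
opening: 0.0221
```

Request:
{"op": "step_arm", "data": {
  "commands": "0 0 0 -0.2 0 0 10;0 0 0 -0.2 0 0 10;0 0 0 -0.2 0 0 10;0 0 0 0 0 0 10;0 0 0 0 0 0 10"
}}

```text
time: 16.15
tcp_pos: [0.5325, 0.1716, 0.2706]
tool_rot: [[-0.001, 0.092, -0.996], [-0.0, -0.996, -0.092], [-1.0, 0.0, 0.001]]
wrist_force: [-0.3, 0.0, -2.0]
opening: 0.022
```

Run:
```python
from h import *
delta([.4520,-.2600,.262],-83.6)
c,st=snap('wrist','w13.png')
P=cloud(c,st); R=np.array(st['tool_rot']); T=(P-st['tcp_pos'])@R
m=(T[...,0]>.02)&(T[...,0]<.03)&(abs(T[...,1])<.03)&(abs(T[...,2])<.03); print('guard',cv2.minAreaRect((T[m][:,1:]*1000).astype(np.float32)),np.median(T[m][:,0]))
l=m&(T[...,1]<-.01); h=m&(T[...,1]>.01); print('guard ht -y/+y',np.median(T[l][:,0]),np.median(T[h][:,0]))
m=(T[...,0]>.035)&(T[...,0]<.077)&(abs(T[...,1])<.012)&(T[...,2]>-.0165)&(T[...,2]<.02); q=T[m]
print('prong',len(q),q.min(0),q.max(0))
for a,b in ((.04,.055),(.055,.065),(.065,.077)):
    w=q[(q[:,0]>a)&(q[:,0]<b)]; print(a,len(w),w[:,1].min(),w[:,1].max(),w[:,2].mean())
```

```text
t 16.15 tcp [0.5325 0.1716 0.2706] shift [0.073 3.52  0.999] F [-0.35  0.01 -2.03] op 0.022
yaw y -84.71 rx units -0.0062 tilt [-8.e-04 -2.e-04 -1.e+00]
guard ((-0.92449951171875, -9.29630184173584), (17.839332580566406, 44.26072311401367), 88.69123840332031) 0.025387742769053548
guard ht -y/+y 0.02543624687429278 0.025419027370082076
prong 70 [ 0.04839153 -0.00322087 -0.01249515] [ 0.07693566  0.00123639 -0.01139294]
0.04 18 -0.003220870870333719 0.0011062212882878956 -0.011976470130836766
0.055 25 -0.002623127411274047 0.0011701639944833677 -0.011952789968773
0.065 27 -0.0026989130355212516 0.0012363850214909967 -0.012079863261153578
```

View pics/w13.png

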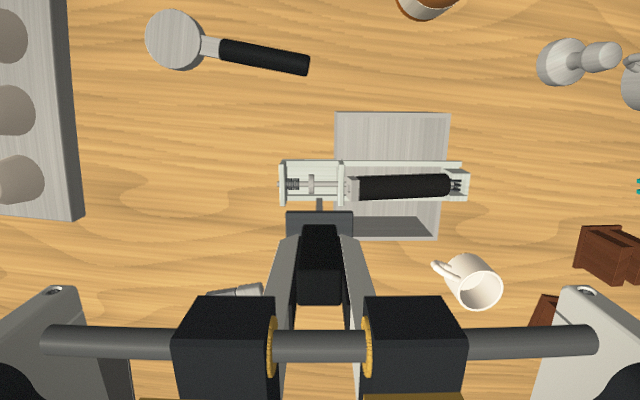

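The spring bar is back, the bar end is raised and the fork is unchanged in the grip. I'll return it to the stand.

Request:
{"op": "step_arm", "data": {
  "commands": "0 0 0 0 0.3 0.08 10;0 0 0 0 0.4 0.107 10;0 0 0 0 0.4 0.107 10;0 0 0 0 0.4 0.107 10;0 0 0 0 0.4 0.107 10"
}}

```text
time: 16.82
tcp_pos: [0.4922, -0.0622, 0.2699]
tool_rot: [[-0.002, 0.092, -0.996], [0.0, -0.996, -0.092], [-1.0, -0.001, 0.002]]
wrist_force: [0.2, 0.5, -2.2]
opening: 0.0218
```

Request:
{"op": "step_arm", "data": {
  "commands": "0 0 0 0 0.4 0.107 10;0 0 0 0 0.4 0.107 10;0 0 0 0 0.4 0.107 10;0 0 0 0 0.3 0.08 10;0 0 0 0 0.204 0.051 10"
}}

```text
time: 17.45
tcp_pos: [0.457, -0.271, 0.2697]
tool_rot: [[-0.002, 0.09, -0.996], [0.001, -0.996, -0.09], [-1.0, -0.001, 0.002]]
wrist_force: [0.1, 0.5, -0.9]
opening: 0.0218
```

Request:
{"op": "step_arm", "data": {
  "commands": "0.008 0 0 0.1 0 0 10;0.008 0 0 0.2 0 0 10;0 0 0 0.1 0 0 10;0 0 0 0 0 0 10;0 0 0 0 0 0 10"
}}

```text
time: 18.08
tcp_pos: [0.4586, -0.2693, 0.2236]
tool_rot: [[0.001, 0.043, -0.999], [-0.001, -0.999, -0.043], [-1.0, 0.001, -0.001]]
wrist_force: [0.3, -0.9, -1.7]
opening: 0.0219
```

Run:
```python
from h import *
delta([.4577,-.2696,.1005],-87.6)
c,st=snap('wrist','w14.png'); P=cloud(c,st)
m=(P[...,2]>.064)&(P[...,2]<.076)&(abs(P[...,0]-.455)<.06)&(abs(P[...,1]+.268)<.05)
k,l,s,ce=cv2.connectedComponentsWithStats(m.astype(np.uint8))
for i in range(1,k):
    if s[i,4]>60: print(s[i],cv2.minAreaRect(P[l==i][:,:2].astype(np.float32)*1000))
```

```text
t 18.075 tcp [ 0.4586 -0.2693  0.2236] shift [1.026 0.002 0.008] F [ 0.31 -0.88 -1.67] op 0.0219
yaw y -87.55 rx units 0.0003 tilt [ 9.e-04 -6.e-04 -1.e+00]
[326 164  19  47 806] ((460.0798034667969, -285.78924560546875), (48.909889221191406, 18.04692840576172), 6.266304969787598)
[290 166  21  44 757] ((457.85797119140625, -249.7943572998047), (44.834999084472656, 18.128551483154297), 6.0940752029418945)
```

View pics/w14.png

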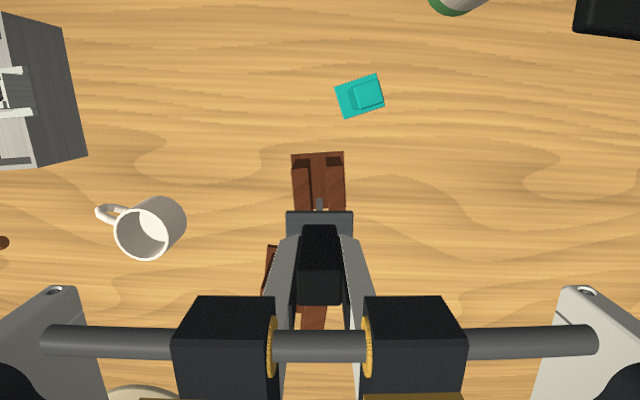

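The stand hasn't moved, and its gap midline (y≈−0.268) lies under the prongs (318,203). I'll lower.

Request:
{"op": "step_arm", "data": {
  "commands": "0 0 0 0.15 0 0.008 10;0 0 0 0.25 0 0 10;0 0 0 0.25 0 0 10;0 0 0 0.2 0 0 10;0 0 0 0.1 0 0 10"
}}

```text
time: 18.75
tcp_pos: [0.4571, -0.2695, 0.1085]
tool_rot: [[-0.0, 0.042, -0.999], [0.0, -0.999, -0.042], [-1.0, -0.0, 0.0]]
wrist_force: [0.2, 0.4, -0.5]
opening: 0.0218
```

Request:
{"op": "step_arm", "data": {
  "commands": "0 0 0 0.04 0 0 10;0 0 0 0.02 0 0 10;0 0 0 0.01 0 0 10;0 0 0 0 0 0 10;0 0 0 0 0 0 10"
}}

```text
time: 19.38
tcp_pos: [0.4578, -0.27, 0.1027]
tool_rot: [[0.002, 0.042, -0.999], [-0.002, -0.999, -0.042], [-1.0, 0.002, -0.002]]
wrist_force: [-0.3, 0.9, 5.5]
opening: 0.0218
```

Contact with the stand is +5.5 N at z=0.1027, so the guard is seated. I'll ease off 2 mm of command and release.

Request:
{"op": "step_arm", "data": {
  "commands": "0 0 0 -0.015 0 0 10;0 0 0 0 0 0 10;0 0 0 0 0 0 30;0 0 0 0 0 0 60;0 0 0 0 0 0 94"
}}

```text
time: 20.0
tcp_pos: [0.4572, -0.2697, 0.1025]
tool_rot: [[0.0, 0.042, -0.999], [-0.0, -0.999, -0.042], [-1.0, 0.0, -0.0]]
wrist_force: [-0.2, 0.6, -0.1]
opening: 0.0466
```

Request:
{"op": "step_arm", "data": {
  "commands": "0 0 0 0 0 0 94;0 0 0 0 0 0 94;0 0 0 0 0 0 94;0 0 0 0 0 0 94;0 0 0 0 0 0 94"
}}

```text
time: 20.62
tcp_pos: [0.4571, -0.2696, 0.1025]
tool_rot: [[0.0, 0.042, -0.999], [-0.0, -0.999, -0.042], [-1.0, 0.0, -0.0]]
wrist_force: [0.4, -0.1, -0.2]
opening: 0.0933
```

Run:
```python
from h import *
delta([.4577,-.2696,.17],-87.6)
c,st=snap('wrist','w15.png')
```

```text
t 20.625 tcp [ 0.4571 -0.2696  0.1025] shift [-0.563  0.    -0.005] F [ 0.37 -0.1  -0.16] op 0.0933
yaw y -87.59 rx units 0.0 tilt [ 0.e+00 -1.e-04 -1.e+00]
```

View pics/w15.png

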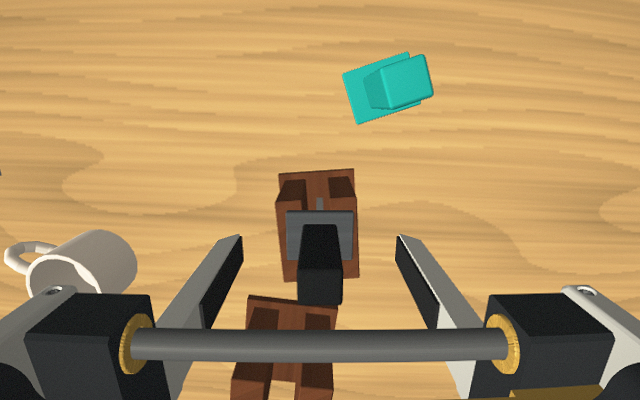

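The fork hangs in the stand (320,240) and the jaws are clear of the handle. I'll lift away and verify.

Request:
{"op": "step_arm", "data": {
  "commands": "0 0 0 -0.1 0 0 94;0 0 0 -0.25 0 0 94;0 0 0 -0.3 0 0 94;0 0 0 -0.4 0 0 94;0 0 0 -0.35 0 0 94"
}}

```text
time: 21.3
tcp_pos: [0.4572, -0.2697, 0.2732]
tool_rot: [[0.002, 0.042, -0.999], [-0.001, -0.999, -0.042], [-1.0, 0.001, -0.002]]
wrist_force: [-0.3, -0.7, 0.4]
opening: 0.0942
```

Request:
{"op": "step_arm", "data": {
  "commands": "0 0 0 0 0 0 94;0 0 0 0 0 0 94;0 0 0 0 0 0 94;0 0 0 0 0 0 94;0 0 0 0 0 0 94"
}}

```text
time: 21.92
tcp_pos: [0.4569, -0.2694, 0.2697]
tool_rot: [[-0.001, 0.042, -0.999], [0.001, -0.999, -0.042], [-1.0, -0.001, 0.001]]
wrist_force: [0.5, 0.7, -0.2]
opening: 0.0939
```

Run:
```python
from h import *
c,st=snap('wrist','w16.png'); P=cloud(c,st); print(st['tcp_pos'],st['wrist_force'])
for zl,zh in ((.064,.0735),(.0745,.095),(.125,.15)):
    m=(P[...,2]>zl)&(P[...,2]<zh)&(abs(P[...,0]-.455)<.06)&(abs(P[...,1]+.268)<.06)
    k,l,s,ce=cv2.connectedComponentsWithStats(m.astype(np.uint8))
    for i in range(1,k):
        if s[i,4]>80: q=P[l==i]; print(zl,s[i,4],cv2.minAreaRect(q[:,:2].astype(np.float32)*1000),np.median(q[:,2]))
t,_=snap('top','t16.png'); P=cloud(t); P0=cloud(load('top0')[0])
ax=np.array([-.0923,.9957])
for lab,Q in (('before',P0),('now',P)):
    o=[]
    for s in (-30,-15,0,15,30,42,50,79,94):
        p=np.array([.5422,.0861])+ax*s/1000
        m=(abs((Q[...,:2]-p)@ax)<.003)&(abs((Q[...,:2]-p)@[.9957,.0923])<.007)&(Q[...,2]>.06)
        o.append((s,round(float(np.median(Q[m][:,2])),4) if m.any() else None))
    print(lab,o)
s_,_=snap('side','s16.png')
a=cv2.resize(s_['img'][130:210,280:350],(420,480),interpolation=cv2.INTER_CUBIC);b=cv2.resize(t['img'][185:245,235:325],(375,250),interpolation=cv2.INTER_CUBIC)
W=np.zeros((480,800,3),np.uint8);W[:,:420]=a;W[:250,425:]=b;cv2.imwrite('pics/c16.png',W[:,:,::-1])
```

```text
[ 0.45690345 -0.26944038  0.26973382] [ 0.48644823  0.73671402 -0.23707103]
0.064 377 ((454.17950439453125, -286.57415771484375), (59.99610137939453, 17.65801239013672), 6.647004127502441) 0.07120220088157497
0.064 425 ((450.1922302246094, -250.45225524902344), (60.56829071044922, 17.92221450805664), 5.8416876792907715) 0.07122139812500355
0.0745 675 ((458.19921875, -269.0261535644531), (34.092185974121094, 44.041465759277344), 2.4580347537994385) 0.077305207692488
0.125 509 ((458.5706481933594, -268.9914855957031), (19.209121704101562, 21.91944122314453), 2.2720892429351807) 0.1388885140622012
before [(-30, 0.1134), (-15, 0.1142), (0, 0.1126), (15, 0.1138), (30, 0.113), (42, 0.1134), (50, 0.113), (79, 0.0804), (94, 0.1062)]
now [(-30, 0.1176), (-15, 0.1195), (0, 0.1224), (15, 0.1257), (30, 0.1275), (42, 0.13), (50, 0.1291), (79, 0.0808), (94, 0.1065)]
```

View pics/c16.png

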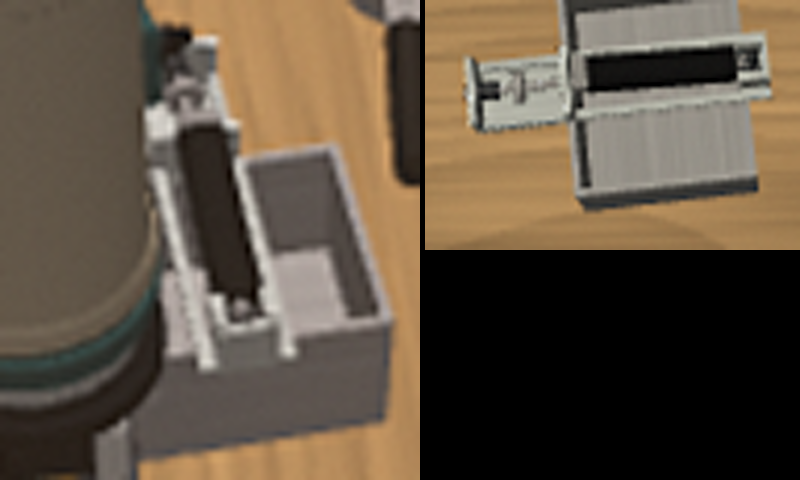

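View pics/s16.png

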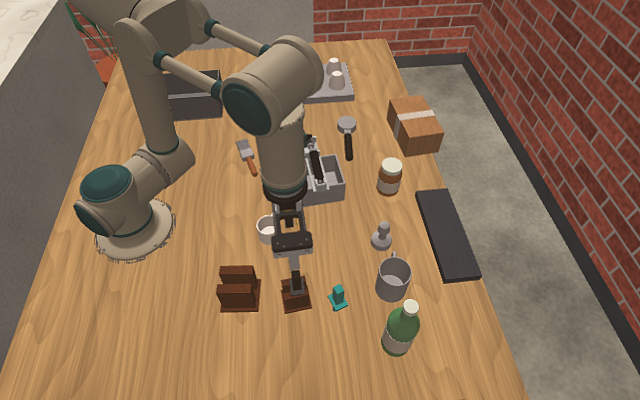

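The fork hangs within 1 mm of where I found it: centre (0.458,−0.269), yaw 2.4°, top z 0.139. The bar is up, the collar is back and the bystanders haven't moved. I'll hand in.

```bash
python3 -c "
from rig import r
print(r.job_done())"
```

```text
the job is handed in; nothing more can be done
None
```

I freed the knock bar with the fork, hung the fork back in its stand, and handed the job in at about 22 s of the 51 s. No verdict was reported.

- **Pressing:** I lowered the prongs over the spring bar and pressed the collar back in small steps. The bar's end jumped up at roughly 5.6 mm of press, judged from how far the gripper travelled after contact. The highest wrist force I read between steps was about 6.5 N. I then backed off and lifted straight out.
- **Knock bar:** in the last top-camera check it slopes up by about 0.17 rad, and its eye end stands about 16 mm higher than before.
- **Spring bar:** the pictures show the collar back near rest, but I did not measure its final position to the millimetre.
- **Fork:** it hangs upright within about 1 mm of its original place and about 6 mm from the stand's middle. Its top is at 0.139 m, which puts the prong tips about 22–23 mm above the counter.
- **Surroundings:** the gripper was open and clear above the fork, and in the last side view the other objects looked to be where they started; I did not measure them.
- **Small disagreement:** the fork seated with the gripper about 2 mm higher than at pickup, with 5.5 N of contact with the stand. I put this down to a slight slip in the grip. The camera check after release showed it hanging correctly.

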